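# Feed the button tray under the burnisher's drop gate

### The arm

A 6-joint arm with a two-finger parallel gripper is mounted at the origin on the work surface. World frame = base frame: x ahead of the robot, y to its left, z up, the work surface at z = 0. Lengths are in m, angles in rad, forces in N, time in s.
With the tool pointing down it reaches from about 0.25 to 0.775 m from the base axis. Payload 4 kg.
Tool frame: the origin (TCP) lies at the very end of the fingers, on their centre line; the grasp point (between the pads) lies 19 mm behind it; z points along the fingers, y is the direction in which the jaws open and shut (so a half turn about z gives the same grasp; the last joint's range is limited). The gripper opens to 85 mm and grips with 20 to 120 N. Pads are 22 mm wide; open, the fingers measure 114 mm over their backs; the gripper's body (76 mm by 85 mm) begins 54 mm behind the grasp point. The pads swing forward as they close: fully open they stand 13 mm farther back than shut.
Start: joints at [1.167, 0.087, 1.371, -0, 1.684, -0.103], TCP at [0.163, 0.525, 0.231] pointing down, gripper open.
Joint ranges: [-3.1, 3.1], [-0.76, 2.03], [0.27, 2.55], [-1.08, 4.22], [0.17, 2.65], [-2.57, 2.57]. Speed limits (rad/s): [2.79, 2.79, 3.14, 3.14, 3.14, 3.14].

### API

Orientations are given as a unit quaternion [x, y, z, w].
In Python, from workcell import observe, snapshot, get_calibration, hand_in, boxes_of gives the robot as it stands. The module is installed in compiled form; this text tells all that it offers.
- The arm moves only by the shell command python3 -m inch 'ROWS' [OPENING] [FORCE]. ROWS is JSON, a list of rows, each a list of 2 entries, a list of its own where there are three numbers: the shift along the tool's x, y, z scaled (see below), then the turn, a rotation vector about the tool's x, y, z scaled (see below). In form: [[[dx, dy, dz], [wx, wy, wz]], ...]. A call has 1 to 12 rows; each row is the pose to reach, as a shift and turn from the pose measured when the call began, along the tool's axes at that moment, turning the shorter way round; what a row does not reach only later rows make up. The controller multiplies each number of a shift by 0.1 m and each number of a turn by 180 degrees. A row lasts 1/12 s, in which the tool goes at most 41.7 mm and 7.16 degrees, less where a joint would pass 70% of its speed; a pose out of reach is approached as far as the arm can. A call with a number of a shift or a turn outside -1 to 1 is refused whole. A call with a gripper value outside its range is refused whole. OPENING is the opening, from 0 (shut) to 1 (fully open), set as the call begins (- or left out, the last holds). The fingers move at their own pace and stop on an object; FORCE is the grip in N (left out, the last holds). Time passes only in rows, so rows that repeat a pose let the fingers close. It gives the time, the measured TCP pose, the force and the opening at its end, in the units of the state.
- observe(): the state, without advancing time (a new reading comes with each control period).
- snapshot(name): name is "scene" or "top" or "wrist"; returns the picture (384x512x3 uint8, red, green, blue); there is no depth.
- get_calibration(name): a dict with "K" (3x3 intrinsics, pixels), "k1" (the pictures are not rectified: a ray, as slopes to the right and down, at radius r is drawn at 1 + k1 r^2 times it, then the intrinsics apply), "origin" and "orientation" of the camera in the world. Camera axes: x right, y up, looking along -z (the intrinsics and any distortion apply to the point x, -y, -z); pixel columns grow to the right and rows downward; lengths in m; the calibration is good to about 2 mm. A picture is of the moment at which its call begins: read the wrist's pose just before it. get_calibration takes no time and is no camera call; for the wrist camera it gives the pose at the moment of the call.
- hand_in(): hands the job in, once; it reports no verdict.
Trained networks look in the newest picture that a camera, given by its name, has taken for a name from the list of things; names that differ only in an ending like _2 or _b are one class to them, and where a whole thing is asked for, a point or a joint stands for the part that bears it (a point fixed in the world has none). Each returns a list of dicts, best first, with "p" (0 to 1); they miss things now and then, are a little off and sometimes report something else, mostly with a low value. They report only what shows in the picture. A call takes as long as a camera call.
- boxes_of(camera, name): "at" ([x, y, z] in m, in world coordinates, good to about 4 mm: the middle of the surface that is visible of it).
The state is a dict: "t": time; "qpos": joint angles; "qvel": joint speeds; "joint_torque": joint torques, N m; "position": TCP position; "tcp_rot": TCP orientation; "force": force on the tool from outside, world axes, zero at the start; "torque": the same for the moment, N m; "finger_gap": opening from 0.0 (shut) to 1.0 (fully open).
Only numpy, scipy, OpenCV 4.12 (cv2) and the standard library are available. Lean on these libraries where they do the work, as an engineer would, in place of code of your own. Each camera call takes 0.05 s, during which the arm holds its last target.

### The job

Load the bench burnisher: press the long gate bar down with one fingertip so the brass drop gate lifts, and keep it pressed while your other finger pushes the tray of bone discs, by its upright push plate, through the chute under the gate until it is fully home against the end stop. Then let the bar up so that the gate drops shut behind the tray. Do not lift the tray, do not let the gate come down on it on the way, keep the discs in their pockets, and leave the other things on the bench where they are.

Things in the scene. Friction and masses are not known exactly. Their poses are not given: they have to be found in the camera images.
- chute: Bench burnisher, fixed: dark steel base plate 10 mm thick with an oak-walled feed chute. Origin on the bench, on the chute's centre line, under the drop gate; +x feed direction (to the grey motor box), +y the press bar's side, z up. Chute floor at z = 10 mm; channel y -41 to +41 mm, x from -210 mm (open end) to +85 mm; walls 10 mm thick, tops at z = 34 mm; bearings on the +y wall reach z = 48 mm.
- end_stop (a point): Centre of the end stop's face, x = +85 mm and z = 21 mm in the chute's frame; the tray's front rests against it when fully home. A felt roller, 46 mm across, lies over the channel from x = 22 to 82 mm with its underside at z = 39 mm; the motor box (from x = 100 mm) is 110 mm high.
- gate (a joint): Turn of the gate's rocker shaft, rad: 0 shut, 0.70 fully raised (hard stop). Gate plate, shaft and press bar are one piece, turning about the chute's x at y = 46, z = 40 mm. A spring shuts the gate once the bar is let go; 4 to 6 N down on the bar holds it up. Tray and discs clear it above 0.36; 0.5 is good. It grows about 0.033 rad per mm the bar is pushed down.
- bar_mid (a point): Middle of the top face of the aluminium press bar: a strip 175 mm long (chute x -215 to -40 mm), 34 mm wide (y 59 to 93 mm when level), 4 mm thick, outside the +y wall. Gate shut: it slopes up outwards by 0.53 rad, this point 45 mm above the bench. At joint 0.53 it is level, top 28 mm above the bench. It may be pressed anywhere along its length; a fingertip slides along it.
- gate_lip (a point): Middle of the lower edge of the brass drop plate (5 mm thick along the feed, 42 mm wide), at chute x = 0. Shut, this edge is 20 mm above the bench: it blocks the tray's board but passes over its flat tail.
- tray: Pale wooden board 78 x 78 x 20 mm with four pockets; origin under its centre, +x the feed direction. A flat tail 60 mm wide, 6 mm thick runs back to x = -99 mm and ends in an upright push plate 60 mm wide, 5 mm thick, 40 mm high. Mass 0.15 to 0.31 kg; loose in the channel, 2 mm play each side. It starts before the gate; fully home its origin is at chute x = +46, z = 10 mm.
- push_plate (a point): On the centre line of the rear face of the tray's push plate (the face to push on, looking to the tray's -x), 22 mm above the tray's underside; the face is 60 mm wide and its top 40 mm above the underside. Fully home it is at chute x = -53 mm.
- scoop: Bystander: dark horn scoop about 160 mm long, lying on the bench; origin at its underside near the middle.
- block: Bystander: pewter polishing block 80 x 45 x 30 mm; origin at the centre of its underside.
- burnisher: Bystander: boxwood burnisher, a turned tool about 175 mm long and 24 mm thick, lying on the bench; origin at its underside near the middle.
- disc0: Bone button disc, cream, 30 mm across and 9 mm thick, in the tray's rear pocket on the -y side (18.5 mm from the tray's centre in x and y); it stands 3 mm proud of the board. Origin at the centre of its underside, 14 mm above the tray's underside.
- disc1: Bone button disc, cream, 30 mm across and 9 mm thick, in the tray's rear pocket on the +y side (18.5 mm from the tray's centre in x and y); it stands 3 mm proud of the board. Origin at the centre of its underside, 14 mm above the tray's underside.
- disc2: Bone button disc, cream, 30 mm across and 9 mm thick, in the tray's front pocket on the -y side (18.5 mm from the tray's centre in x and y); it stands 3 mm proud of the board. Origin at the centre of its underside, 14 mm above the tray's underside.
- disc3: Bone button disc, cream, 30 mm across and 9 mm thick, in the tray's front pocket on the +y side (18.5 mm from the tray's centre in x and y); it stands 3 mm proud of the board. Origin at the centre of its underside, 14 mm above the tray's underside.

How it is judged:
On the way, in this order (a step that is already met when the one before it is completed fails the run):
1. the gate is raised clear by a finger on its bar, with the tray still before it (value of joint gate above 0.36 rad and x of tray in the frame of chute below -0.043 m and contact force between the fingers and gate above 0.3 N), for 0.2 s.
2. the tray is pushed home while a finger still holds the gate up (x of tray in the frame of chute above 0.0425 m and value of joint gate above 0.34 rad and contact force between the fingers and gate above 0.3 N), for 0.1 s.
At the end, for the whole second after the job is handed in: The tray is within 3.5 mm of fully home against the end stop, flat on the chute floor and at rest, the gate has dropped shut behind it (joint under 0.05 rad), and all four discs are in their pockets (x of tray in the frame of chute above 0.0425 m and z of tray in the frame of chute below 0.012 m and value of joint gate below 0.05 rad and linear speed of tray below 0.01 m/s and distance between each of disc0, disc1, disc2, disc3 and tray below 0.034 m); the robot touches nothing.
It fails at once if the tray is lifted off the chute floor (by over 5 mm) or tipped (z of tray in the frame of chute above 0.015 m or angle between tray's own z axis and vertical above 0.12 rad).
It fails at once if the gate is let down on the tray while the tray is under it (x of tray in the frame of chute between -0.034 and 0.039 m and value of joint gate below 0.33 rad).
It fails at once if a disc leaves its pocket (distance between any of disc0, disc1, disc2, disc3 and tray above 0.036 m).
It fails at once if a bystander is moved by over 20 mm (distance of any of scoop, block, burnisher from where it was at the start of the episode above 0.02 m).
It also fails if it takes over 38 s, if anything falls off the work surface, if the arm or the gripper's body presses on something with over 40 N, if the wrist force passes 120 N, or if a joint passes its speed limit or range.

## Working session

There is one attempt and no reset: what is moved stays moved. The work goes in short steps, Python scripts to look and compute and a shell command to move; the robot and the scene stay as the last step left them, time stands still between calls to the robot, and variables do not carry over. Pictures are saved under pics/ and viewed, and the job is handed in when it is done.

```bash
mkdir -p pics; cat > h.py <<'E'
import numpy as np, cv2
from workcell import *
from scipy.spatial.transform import Rotation as R
def save(c,n):
    im=snapshot(c); cv2.imwrite(f'pics/{n}.png',im[:,:,::-1]); return im
def ray(cal,u,v):
    K=np.array(cal['K']);k=cal['k1']
    d=np.array([(u-K[0,2])/K[0,0],(v-K[1,2])/K[1,1]]);s=d.copy()
    for _ in range(30): s=d/(1+k*(s@s))
    q=cal['orientation'];q=np.array(q)
    M=q if q.shape==(3,3) else R.from_quat(q).as_matrix()
    return np.array(cal['origin']),M@np.array([s[0],-s[1],-1])
def onz(cal,u,v,z):
    o,d=ray(cal,u,v);return o+d*(z-o[2])/d[2]
def proj(cal,p):
    K=np.array(cal['K']);q=np.array(cal['orientation'])
    M=q if q.shape==(3,3) else R.from_quat(q).as_matrix()
    c=M.T@(np.array(p)-np.array(cal['origin']));s=np.array([c[0],-c[1]])/-c[2]
    s=s*(1+cal['k1']*(s@s));return K[0,0]*s[0]+K[0,2],K[1,1]*s[1]+K[1,2]
E
python3 - <<'E'
from h import *
save('scene','s0');save('top','t0')
print(observe())
for c in('scene','top'):
    print(c,get_calibration(c))
    for n in('chute','gate','bar_mid','gate_lip','tray','push_plate','disc0','scoop','block','burnisher'):
        print(n,[(round(b['p'],2),np.round(b['at'],3).tolist()) for b in boxes_of(c,n)[:5]])
E
```

```text
{'t': 0.1, 'qpos': array([ 1.16690275e+00,  8.79092576e-02,  1.37215255e+00, -1.36165161e-05,
        1.68362680e+00, -1.03123774e-01]), 'qvel': array([-5.71791142e-05,  1.11848964e-04, -5.64345248e-03,  4.93016714e-04,
        3.27579315e-05, -4.25834955e-04]), 'joint_torque': array([ 1.76423870e-03, -3.53014112e+01, -3.14219964e+01, -2.02085707e-04,
        7.96477165e-03, -1.52125403e-05]), 'position': array([0.16277551, 0.52486767, 0.23021573]), 'tcp_rot': array([ 1.49819371e-01,  9.88712829e-01, -1.01617747e-03, -2.56284882e-04]), 'force': array([ 0.10612598,  0.162631  , -0.73145421]), 'torque': array([-0.01813404, -0.00951242,  0.02872941]), 'finger_gap': 0.9993198662521441}
scene {'K': array([[380.37249088,   0.        , 251.10264947],
       [  0.        , 380.37249088, 194.86953366],
       [  0.        ,   0.        ,   1.        ]]), 'k1': -0.026280882323535787, 'origin': array([ 0.95794203, -0.25094799,  0.95462591]), 'orientation': array([0.23000535, 0.11735234, 0.44831993, 0.85576586])}
chute [(0.86, [0.607, 0.149, 0.037])]
gate [(0.95, [0.509, 0.024, 0.041])]
bar_mid 
[... 593 characters left out ...]
  , 251.82006585],
       [  0.        , 417.5575577 , 191.29825992],
       [  0.        ,   0.        ,   1.        ]]), 'k1': -0.14400556974124948, 'origin': array([0.2680654 , 0.04586492, 1.35050861]), 'orientation': array([ 0.07238722, -0.07487573, -0.70038805,  0.70612343])}
chute [(0.89, [0.576, 0.154, 0.023])]
gate [(0.71, [0.51, 0.025, 0.043])]
bar_mid [(0.98, [0.51, 0.028, 0.042])]
gate_lip [(0.74, [0.508, 0.025, 0.045])]
tray [(0.83, [0.586, 0.006, 0.029])]
push_plate [(0.64, [0.579, 0.002, 0.024])]
disc0 [(0.38, [0.612, 0.064, 0.035]), (0.37, [0.603, 0.03, 0.031])]
scoop [(0.85, [0.415, -0.323, 0.006])]
block [(0.89, [0.615, -0.289, 0.026])]
burnisher [(0.7, [0.462, 0.4, 0.013])]
```

View pics/s0.png

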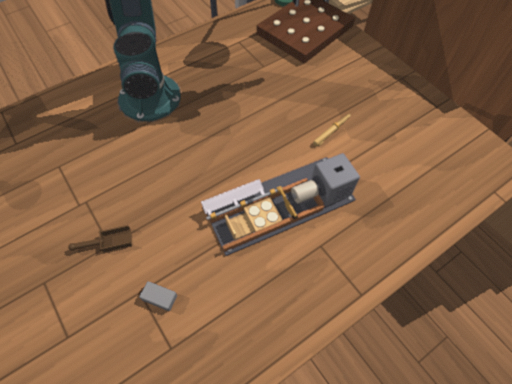

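View pics/t0.png

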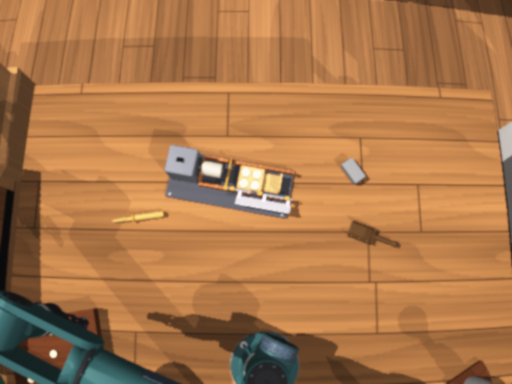

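```bash
cat > crop.py <<'E'
from h import *
E
python3 - <<'E'
import cv2
s=cv2.imread('pics/s0.png');t=cv2.imread('pics/t0.png')
cv2.imwrite('pics/s0c.png',cv2.resize(s[145:255,190:365],None,fx=4.5,fy=4.5,interpolation=cv2.INTER_CUBIC))
cv2.imwrite('pics/t0c.png',cv2.resize(t[140:222,155:305],None,fx=5,fy=5,interpolation=cv2.INTER_CUBIC))
E
```

```text
(no output)
```

View pics/s0c.png

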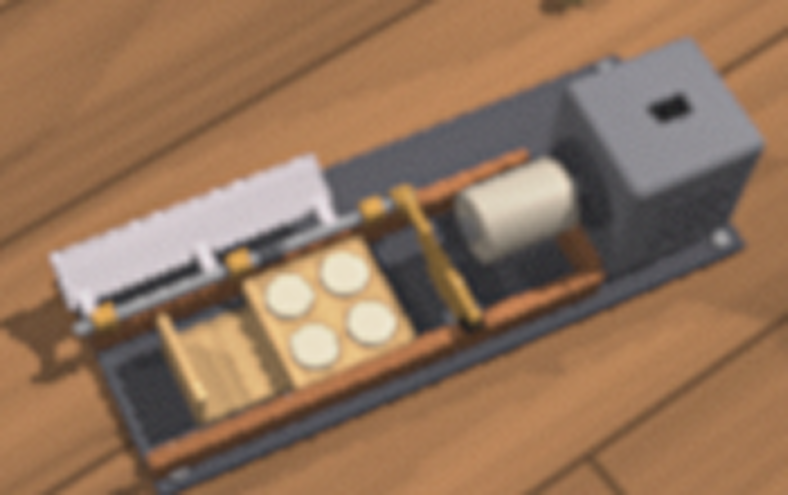

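View pics/t0c.png

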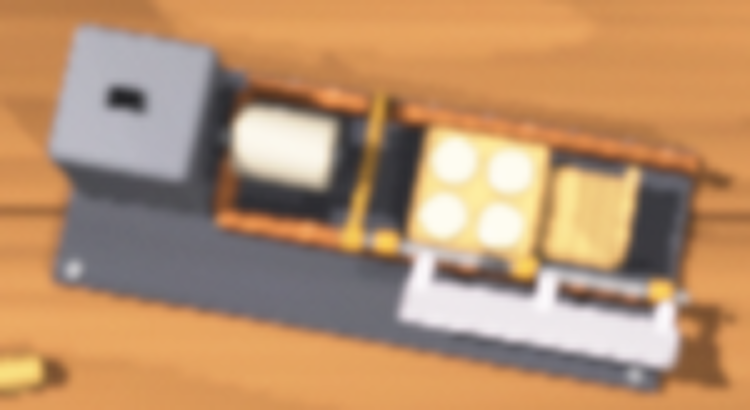

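```bash
cat > fit.py <<'E'
from h import *
from scipy.optimize import least_squares
cs,ct=get_calibration('scene'),get_calibration('top')
S=lambda a,b:(190+a/4.5,145+b/4.5); T=lambda a,b:(155+a/5,140+b/5)
D=[(cs,(-215,92.6,53.4),S(53,257)),(cs,(-40,92.6,53.4),S(315,155)),(cs,(-210,-46,34),S(151,458)),
(ct,(-215,92.6,53.4),T(677,366)),(ct,(-40,92.6,53.4),T(399,318)),(ct,(-210,-46,34),T(698,160))]
def W(p,q):
    c,s=np.cos(p[2]),np.sin(p[2]);q=np.array(q)/1000
    return np.array([p[0]+c*q[0]-s*q[1],p[1]+s*q[0]+c*q[1],q[2]])
f=lambda p:np.ravel([np.subtract(proj(c,W(p,q)),m) for c,q,m in D])
r=least_squares(f,[.6,.08,1.4]);p=r.x
print(p,np.round(r.fun.reshape(-1,2),1).tolist())
c,s=np.cos(p[2]),np.sin(p[2])
def inv(w): d=np.array(w[:2])-p[:2];return (c*d[0]+s*d[1],-s*d[0]+c*d[1])
# tray
for cal,F,pts in((cs,S,[(289,296),(346,272),(315,345),(371,322)]),(ct,T,[(454,160),(509,172),(443,216),(501,226)])):
    L=[inv(onz(cal,*F(*a),.033)) for a in pts];print(np.round(L,4).tolist(),np.mean(L,0))
for a in[(163,318),(205,417)]: print('plate top rear',inv(onz(cs,*S(*a),.05)))
for a in[(637,167),(628,268)]: print('plate top rear',inv(onz(ct,*T(*a),.05)))
for a in[(570,85),(638,193)]: print('motor',inv(onz(cs,*S(*a),.11)))
for a in[(216,46),(192,180)]: print('motor',inv(onz(ct,*T(*a),.11)))
E
python3 fit.py
```

```text
[0.60308482 0.12067921 1.40060732] [[-1.0, -0.2], [-0.9, -0.5], [-0.7, 0.6], [-1.3, -0.7], [-0.4, -0.8], [-0.8, -0.2]]
[[-0.0907, 0.0169], [-0.052, 0.0172], [-0.0906, -0.0194], [-0.0534, -0.0198]] [-0.07166213 -0.00125075]
[[-0.0561, -0.0178], [-0.0928, -0.0162], [-0.0558, 0.0203], [-0.0939, 0.0202]] [-0.0746472  0.0016175]
plate top rear (np.float64(-0.16845666015532096), np.float64(0.027087399465580086))
plate top rear (np.float64(-0.17161863126003266), np.float64(-0.041380240918030727))
plate top rear (np.float64(-0.17371567091719306), np.float64(-0.02990191126088803))
plate top rear (np.float64(-0.1787907730821259), np.float64(0.03660341247084513))
motor (np.float64(0.10471246520391755), np.float64(0.038956730090171324))
motor (np.float64(0.1025896804575381), np.float64(-0.04314554516919264))
motor (np.float64(0.09868395668243378), np.float64(-0.04409543131939373))
motor (np.float64(0.09555430256732461), np.float64(0.04273462156205122))
```

```bash
cat >> h.py <<'E'
P=[0.6031,0.1207,1.4006]
def cw(x,y):
    c,s=np.cos(P[2]),np.sin(P[2]);return np.array([P[0]+c*x-s*y,P[1]+s*x+c*y])
def go(x,y,z):
    "x,y chute mm, z mm: needed shift (0.1m) and turn (/180deg) in tool axes"
    o=observe();M=R.from_quat(o['tcp_rot'])
    t=np.r_[cw(x/1e3,y/1e3),z/1e3];d=M.inv().apply(t-o['position'])/0.1
    c,s=np.cos(P[2]),np.sin(P[2])
    G=np.array([[c,s,0],[s,-c,0],[0,0,-1]]).T
    w=(M.inv()*R.from_matrix(G)).as_rotvec()/np.pi
    dd=o['position'][:2]-np.array(P[:2])
    print('t',round(o['t'],2),'shift',np.round(d,3).tolist(),'turn',np.round(w,4).tolist(),'now chute',np.round([(c*dd[0]+s*dd[1])*1e3,(-s*dd[0]+c*dd[1])*1e3,o['position'][2]*1e3],1).tolist(),'F',np.round(o['force'],2),'gap',round(o['finger_gap'],3))
E
python3 -c "
from h import *
go(-190,39,160)"
```

```text
t 1.1 shift [-5.263, -4.495, 0.713] turn [0.0, -0.0, 0.4584] now chute [324.2, 502.3, 231.3] F [ 0.15 -0.24  0.32] gap 0.997
```

```bash
python3 -m inch '[[[-0.3,-0.25,0],[0,0,0.035]],[[-0.65,-0.55,0],[0,0,0.07]],[[-1,-0.85,0],[0,0,0.11]],[[-1,-0.85,0],[0,0,0.15]]]' 0.75
python3 -c "
from h import *
go(-190,39,160)"
```

```text
t: 1.43
position: [0.2356, 0.4106, 0.2315]
tcp_rot: [0.381, 0.925, -0.001, 0.001]
force: [0.4, 0.6, 0.0]
finger_gap: 0.751
t 1.43 shift [-5.42, -1.252, 0.732] turn [0.0004, 0.0009, 0.3056] now chute [223.5, 411.3, 231.5] F [0.43 0.56 0.02] gap 0.751
```

```bash
python3 -m inch '[[[-0.35,-0.1,0],[0,0,0.035]],[[-0.7,-0.2,0],[0,0,0.07]],[[-1,-0.3,0],[0,0,0.1]],[[-1,-0.3,0],[0,0,0.13]]]'
python3 -c "
from h import *
go(-190,39,160)"
```

```text
t: 1.77
position: [0.2876, 0.315, 0.2323]
tcp_rot: [0.565, 0.825, -0.0, 0.003]
force: [-1.1, 0.8, 0.2]
finger_gap: 0.745
t 1.77 shift [-4.378, 0.923, 0.749] turn [0.0013, 0.0015, 0.1721] now chute [138.0, 343.9, 232.3] F [-1.07  0.78  0.19] gap 0.745
```

```bash
python3 -m inch '[[[-0.35,0.1,0],[0,0,0.035]],[[-0.7,0.2,0],[0,0,0.07]],[[-1,0.25,0],[0,0,0.11]],[[-1,0.25,0],[0,0,0.15]],[[-1,0.25,0],[0,0,0.172]]]'
python3 -c "
from h import *
go(-190,39,160)"
```

```text
t: 2.18
position: [0.348, 0.2293, 0.233]
tcp_rot: [0.768, 0.641, 0.0, 0.003]
force: [0.3, 0.2, 0.1]
finger_gap: 0.753
t 2.18 shift [-2.515, 2.326, 0.751] turn [0.0017, 0.0011, -0.0029] now chute [63.8, 269.8, 233.0] F [0.29 0.23 0.11] gap 0.753
```

```bash
python3 -m inch '[[[-0.3,0.3,0],[0,0,0]],[[-0.6,0.6,0],[0,0,0]],[[-0.95,0.9,0],[0,0,0]]]'
python3 -m inch '[[[-0.3,0.3,0],[0,0,0]],[[-0.6,0.6,0],[0,0,0]],[[-0.95,0.85,0],[0,0,0]]]'
python3 -c "
from h import *
go(-190,39,160)"
```

```text
t: 2.43
position: [0.4164, 0.1257, 0.2341]
tcp_rot: [0.767, 0.642, 0.001, 0.003]
force: [0.8, -0.9, 0.0]
finger_gap: 0.748
t: 2.68
position: [0.483, 0.0191, 0.2351]
tcp_rot: [0.767, 0.642, 0.002, 0.004]
force: [-0.7, 0.5, -0.1]
finger_gap: 0.75
t 2.68 shift [-0.69, 0.62, 0.757] turn [0.0025, 0.0007, -0.0019] now chute [-120.5, 101.2, 235.1] F [-0.73  0.46 -0.06] gap 0.75
```

```bash
python3 -m inch '[[[-0.35,0.3,0.2],[0.002,0,-0.002]],[[-0.69,0.62,0.3],[0.0025,0.0007,-0.002]],[[-0.69,0.62,0.3],[0.0025,0.0007,-0.002]],[[-0.69,0.62,0.3],[0.0025,0.0007,-0.002]],[[-0.69,0.62,0.3],[0.0025,0.0007,-0.002]]]'
python3 - <<'E'
from h import *
go(-190,39,160)
c=get_calibration('wrist');print(c['origin'],c['K'][0,0])
im=save('wrist','w1')
for n in('bar_mid','gate_lip','tray','push_plate'):
    print(n,[(round(b['p'],2),np.round(b['at'],3).tolist()) for b in boxes_of('wrist',n)[:3]])
import json
json.dump({k:np.array(v).tolist() for k,v in c.items()},open('w1.json','w'))
save('scene','s1')
E
```

```text
t: 3.1
position: [0.532, -0.0601, 0.205]
tcp_rot: [0.765, 0.644, -0.0, -0.001]
force: [-0.6, -0.3, 0.5]
finger_gap: 0.754
t 3.1 shift [0.002, 0.006, 0.45] turn [-0.0007, -0.0003, -0.0004] now chute [-190.3, 39.5, 205.0] F [-0.65 -0.25  0.47] gap 0.754
[0.54605346 0.02094777 0.34772263] 326.3048356812206
bar_mid [(0.65, [0.507, 0.018, 0.042])]
gate_lip [(0.65, [0.505, 0.021, 0.048]), (0.52, [0.583, 0.006, 0.032])]
tray [(0.62, [0.584, 0.006, 0.03])]
push_plate [(0.58, [0.584, 0.009, 0.03]), (0.43, [0.528, -0.006, 0.033])]
```

View pics/w1.png

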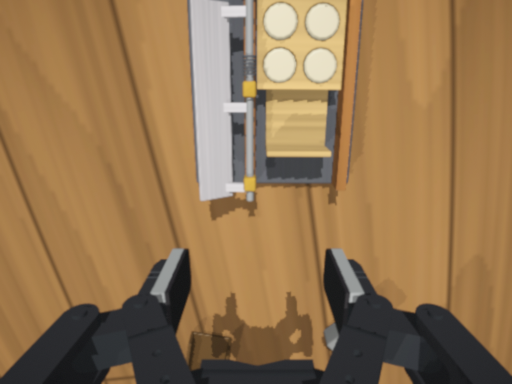

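```bash
python3 - <<'E'
from h import *
import json
c=json.load(open('w1.json'))
p=P
def W(x,y,z): return np.r_[cw(x/1e3,y/1e3),z/1e3]
for q in[(-215,92.6,53.4),(-215,63.3,36.2),(-210,-51,34),(-210,-41,34),(-210,41,10),(-210,-41,10),(-172,30,50),(-172,-30,50)]:
    print(q,np.round(proj(c,W(*q)),1))
cc,s=np.cos(P[2]),np.sin(P[2])
def inv(w): d=np.array(w[:2])-P[:2];return np.round([1e3*(cc*d[0]+s*d[1]),1e3*(-s*d[0]+cc*d[1])],1)
for n,u,v,z in[('plate',267,156,.05),('plate',331,155,.05),('disc',281,21,.033),('disc',323,21,.033),('disc',280,65,.033),('disc',320,65,.033),('bar-x',203,200,.0534),('bar top',191,0,.0534)]:
    print(n,inv(onz(c,u,v,z)))
im=cv2.imread('pics/w1.png');cv2.imwrite('pics/w1c.png',cv2.resize(im[0:220,170:370],None,fx=2.7,fy=2.7,interpolation=cv2.INTER_CUBIC))
im=cv2.imread('pics/s1.png');cv2.imwrite('pics/s1c.png',cv2.resize(im[100:260,170:370],None,fx=3.7,fy=3.7,interpolation=cv2.INTER_CUBIC))
E
```

```text
(-215, 92.6, 53.4) [202.2 201.2]
(-215, 63.3, 36.2) [233.8 195.4]
(-210, -51, 34) [346.6 190. ]
(-210, -41, 34) [336.8 190. ]
(-210, 41, 10) [256.  183.1]
(-210, -41, 10) [331.7 183.1]
(-172, 30, 50) [267.6 156.4]
(-172, -30, 50) [332.1 156.5]
plate [-171.6   30.6]
plate [-170.6  -28.9]
disc [-54.6  18.7]
disc [-54.3 -18.1]
disc [-91.2  19. ]
disc [-91.1 -17.4]
bar-x [-213.8   91.7]
bar top [-41.9  93.1]
```

View pics/w1c.png

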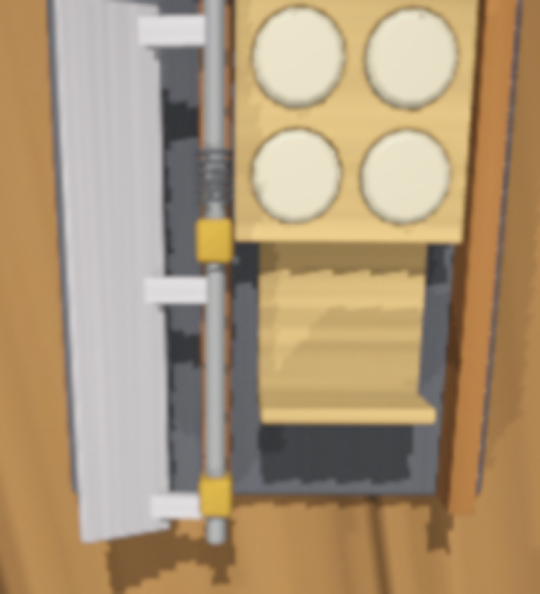

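View pics/s1c.png

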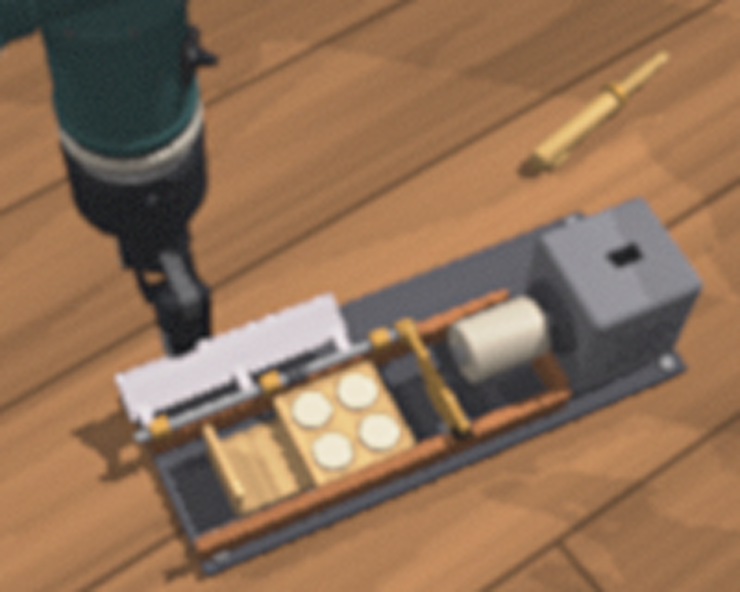

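```bash
python3 -m inch '[[[-0.02,0,0.4],[0,0,0]],[[-0.02,0.005,0.8],[0,0,0]],[[-0.02,0.005,1],[-0.0007,-0.0003,0]]]'
python3 -m inch '[[[0,0,0.25],[0,0,0]],[[0,0,0.35],[0,0,0]],[[0,0,0.35],[0,0,0]],[[0,0,0.35],[0,0,0]]]'
python3 - <<'E'
from h import *
go(-192,39,50)
save('wrist','w2')
E
```

```text
t: 3.65
position: [0.5301, -0.0594, 0.1029]
tcp_rot: [0.763, 0.646, -0.001, -0.0]
force: [0.2, -0.9, -0.5]
finger_gap: 0.751
t: 3.98
position: [0.5303, -0.0591, 0.0686]
tcp_rot: [0.763, 0.646, -0.0, 0.0]
force: [0.6, 0.3, 1.3]
finger_gap: 0.749
t 3.98 shift [-0.025, 0.023, 0.186] turn [-0.0001, 0.0002, 0.0014] now chute [-189.5, 41.3, 68.6] F [0.64 0.34 1.27] gap 0.749
```

View pics/w2.png

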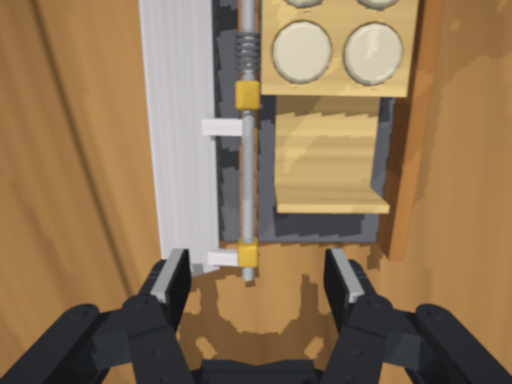

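```bash
python3 - <<'E'
from h import *
c=get_calibration('wrist')
cc,s=np.cos(P[2]),np.sin(P[2])
def inv(w): d=np.array(w[:2])-P[:2];return np.round([1e3*(cc*d[0]+s*d[1]),1e3*(-s*d[0]+cc*d[1])],1)
for z in(.069,.076,.082):
  for u,v in[(190,250),(172,250),(325,250),(342,250),(155,290),(189,290)]: print(z,(u,v),inv(onz(c,u,v,z)))
im=cv2.imread('pics/w2.png');cv2.imwrite('pics/w2c.png',cv2.resize(im[220:384,60:430],None,fx=2.1,fy=2.1,interpolation=cv2.INTER_CUBIC))
E
```

```text
0.069 (190, 250) [-185.4   73.6]
0.069 (172, 250) [-185.4   82.5]
0.069 (325, 250) [-185.2    6.7]
0.069 (342, 250) [-185.2   -1.7]
0.069 (155, 290) [-209.    93.5]
0.069 (189, 290) [-208.8   75.6]
0.076 (190, 250) [-181.5   72. ]
0.076 (172, 250) [-181.6   80.5]
0.076 (325, 250) [-181.3    8.4]
0.076 (342, 250) [-181.4    0.4]
0.076 (155, 290) [-204.    90.9]
0.076 (189, 290) [-203.8   73.9]
0.082 (190, 250) [-178.3   70.6]
0.082 (172, 250) [-178.3   78.8]
0.082 (325, 250) [-178.1    9.9]
0.082 (342, 250) [-178.1    2.1]
0.082 (155, 290) [-199.8   88.7]
0.082 (189, 290) [-199.6   72.5]
```

View pics/w2c.png

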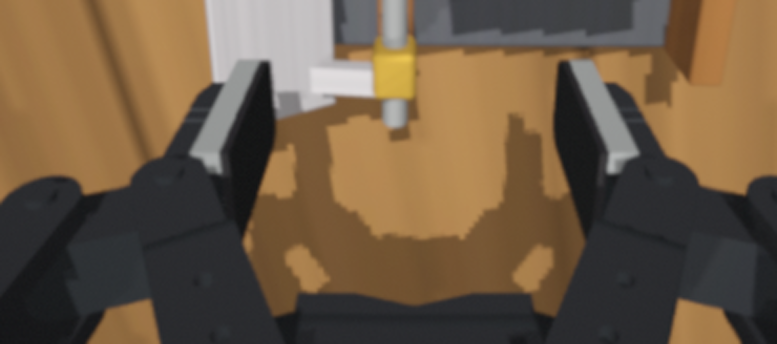

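```bash
python3 -m inch '[[[-0.025,0.03,0.1],[0,0,0.0014]],[[-0.025,0.03,0.18],[0,0,0.0014]],[[-0.025,0.03,0.18],[0,0,0.0014]]]'
python3 -c "
from h import *
go(-192,38,40)"
python3 -m inch '[[[0,0,0.04],[0,0,0]],[[0,0,0.06],[0,0,0]],[[0,0,0.06],[0,0,0]]]'
python3 -c "
from h import *
go(-192,38,40)"
```

```text
t: 4.28
position: [0.5336, -0.0625, 0.051]
tcp_rot: [0.765, 0.644, 0.0, 0.001]
force: [-0.1, 0.4, -0.7]
finger_gap: 0.746
t 4.28 shift [0.003, -0.005, 0.11] turn [0.0004, 0.0002, -0.0002] now chute [-192.3, 37.5, 51.0] F [-0.06  0.35 -0.7 ] gap 0.746
t: 4.53
position: [0.5331, -0.0624, 0.0443]
tcp_rot: [0.765, 0.644, -0.0, 0.0]
force: [0.3, -0.1, 0.3]
finger_gap: 0.747
t 4.53 shift [0.003, -0.0, 0.043] turn [-0.0001, 0.0002, -0.0002] now chute [-192.3, 38.0, 44.3] F [ 0.3  -0.09  0.28] gap 0.747
```

```bash
for i in 1 2 3 4; do python3 -m inch '[[[0,0,0.02],[0,0,0]],[[0,0,0.03],[0,0,0]],[[0,0,0.03],[0,0,0]]]'|egrep 'posi|force'; done; python3 -c "
from h import *
go(-192,38,30);save('wrist','w3');save('scene','s3')"
```

```text
position: [0.5329, -0.0624, 0.041]
force: [-0.6, 0.1, 0.4]
position: [0.5327, -0.0623, 0.0377]
force: [0.6, 0.9, 0.3]
position: [0.5331, -0.0624, 0.0352]
force: [-0.2, -0.5, 3.8]
position: [0.5336, -0.0625, 0.0325]
force: [1.0, -0.0, 4.7]
t 5.53 shift [0.003, -0.005, 0.025] turn [0.0003, 0.0002, -0.0002] now chute [-192.3, 37.5, 32.5] F [ 1.   -0.05  4.69] gap 0.747
```

View pics/w3.png

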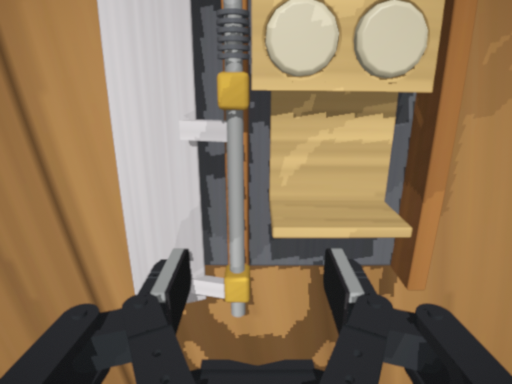

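```bash
for i in 1 2; do python3 -m inch '[[[0,0,0.03],[0,0,0]],[[0,0,0.06],[0,0,0]],[[0,0,0.06],[0,0,0]]]'|egrep 'posi|force'; done; python3 -c "
from h import *
go(-192,38,18);save('wrist','w4');save('scene','s4')
im=cv2.imread('pics/s4.png');cv2.imwrite('pics/s4c.png',cv2.resize(im[120:255,180:360],None,fx=4.2,fy=4.2,interpolation=cv2.INTER_CUBIC))"
```

```text
position: [0.5344, -0.0627, 0.0266]
force: [1.4, 0.0, 5.8]
position: [0.5363, -0.063, 0.0217]
force: [1.9, 0.2, 7.8]
t 6.13 shift [0.003, -0.033, 0.037] turn [0.0023, 0.0001, -0.0003] now chute [-192.3, 34.7, 21.7] F [1.86 0.22 7.77] gap 0.75
```

View pics/w4.png

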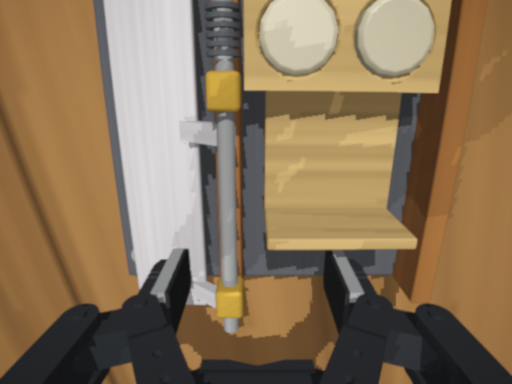

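View pics/s4c.png

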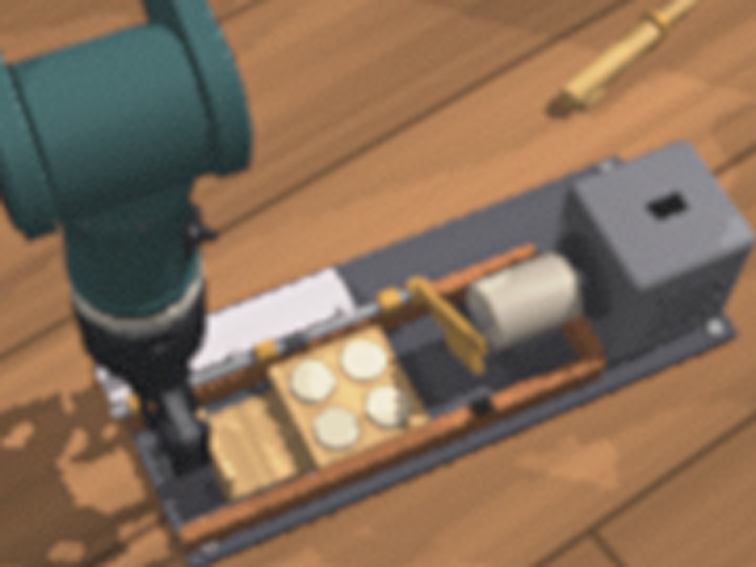

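```bash
cat >> h.py <<'E'
def barline(c):
    for th in(0,.3,.36,.42,.48,.54,.6,.68):
        a=.53-th;y=46+47*np.cos(a)+12*np.sin(a);z=40+47*np.sin(a)-12*np.cos(a)
        pa=[proj(c,np.r_[cw(x/1e3,y/1e3),z/1e3]) for x in(-215,-150,-60,-40)]
        y2=46+13*np.cos(a)+12*np.sin(a);z2=40+13*np.sin(a)-12*np.cos(a)
        pb=[proj(c,np.r_[cw(x/1e3,y2/1e3),z2/1e3]) for x in(-150,-110)]
        print(th,np.round(pa,0).tolist(),'inner',np.round(pb,0).tolist())
E
python3 - <<'E'
from h import *
c=get_calibration('wrist');barline(c)
E
python3 -c "
import cv2
im=cv2.imread('pics/w4.png');cv2.imwrite('pics/w4c.png',cv2.resize(im[0:330,80:260],None,fx=1.8*2.5/2.5,fy=1.8,interpolation=cv2.INTER_CUBIC))"
```

```text
0 [[125.0, 341.0], [100.0, 200.0], [61.0, -89.0], [55.0, -164.0]] inner [[189.0, 186.0], [182.0, 84.0]]
0.3 [[132.0, 319.0], [111.0, 188.0], [79.0, -68.0], [73.0, -135.0]] inner [[195.0, 183.0], [189.0, 84.0]]
0.36 [[134.0, 315.0], [114.0, 186.0], [84.0, -65.0], [78.0, -130.0]] inner [[197.0, 182.0], [191.0, 84.0]]
0.42 [[137.0, 311.0], [118.0, 184.0], [88.0, -61.0], [83.0, -126.0]] inner [[199.0, 181.0], [193.0, 84.0]]
0.48 [[140.0, 307.0], [122.0, 182.0], [94.0, -58.0], [88.0, -121.0]] inner [[200.0, 181.0], [195.0, 84.0]]
0.54 [[143.0, 304.0], [126.0, 180.0], [99.0, -55.0], [94.0, -117.0]] inner [[202.0, 180.0], [197.0, 84.0]]
0.6 [[146.0, 300.0], [130.0, 179.0], [104.0, -53.0], [99.0, -113.0]] inner [[204.0, 180.0], [199.0, 84.0]]
0.68 [[151.0, 296.0], [135.0, 176.0], [112.0, -49.0], [107.0, -108.0]] inner [[207.0, 179.0], [203.0, 84.0]]
```

View pics/w4c.png

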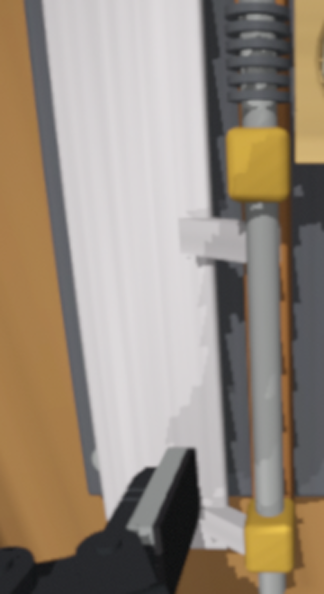

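```bash
python3 -m inch '[[[0.05,0.01,0.012],[-0.002,0,0]],[[0.1,0.015,0.012],[-0.002,0,0]],[[0.15,0.015,0.012],[-0.002,0,0]],[[0.2,0.015,0.012],[-0.002,0,0]],[[0.25,0.015,0.012],[-0.002,0,0]],[[0.28,0.015,0.012],[-0.002,0,0]]]'; python3 -c "
from h import *
go(-64,36,20.5);save('wrist','w5');save('scene','s5')
barline(get_calibration('wrist'))"
```

```text
t: 6.73
position: [0.5423, -0.0375, 0.0213]
tcp_rot: [0.765, 0.644, 0.002, 0.007]
force: [-1.9, -5.7, 6.6]
finger_gap: 0.747
t 6.73 shift [1.023, -0.029, 0.003] turn [0.0043, 0.0016, -0.0001] now chute [-166.3, 33.2, 21.3] F [-1.91 -5.73  6.59] gap 0.747
0 [[129.0, 388.0], [106.0, 266.0], [65.0, 8.0], [56.0, -66.0]] inner [[189.0, 245.0], [182.0, 155.0]]
0.3 [[135.0, 363.0], [115.0, 248.0], [82.0, 16.0], [75.0, -48.0]] inner [[195.0, 240.0], [189.0, 152.0]]
0.36 [[138.0, 358.0], [118.0, 245.0], [86.0, 18.0], [79.0, -45.0]] inner [[197.0, 239.0], [191.0, 152.0]]
0.42 [[140.0, 354.0], [122.0, 242.0], [91.0, 19.0], [84.0, -42.0]] inner [[198.0, 238.0], [193.0, 151.0]]
0.48 [[143.0, 350.0], [125.0, 239.0], [96.0, 20.0], [89.0, -39.0]] inner [[200.0, 237.0], [195.0, 151.0]]
0.54 [[145.0, 346.0], [129.0, 236.0], [101.0, 22.0], [95.0, -37.0]] inner [[202.0, 236.0], [196.0, 150.0]]
0.6 [[148.0, 342.0], [132.0, 233.0], [106.0, 23.0], [100.0, -34.0]] inner [[204.0, 236.0], [199.0, 150.0]]
0.68 [[153.0, 337.0], [138.0, 230.0], [113.0, 24.0], [108.0, -31.0]] inner [[206.0, 235.0], [201.0, 150.0]]
```

View pics/w5.png

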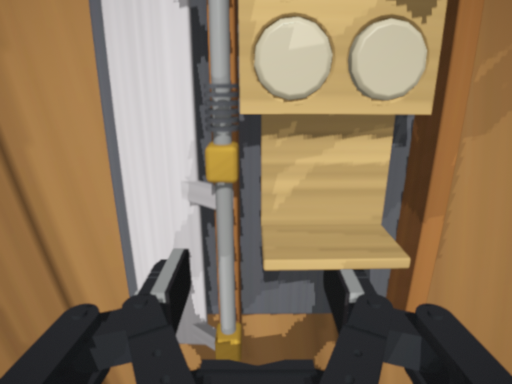

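```bash
python3 -m inch '[[[0.06,0,0.012],[0.003,0.001,0]],[[0.12,-0.01,0.012],[0.003,0.001,0]],[[0.18,-0.015,0.012],[0.003,0.001,0]],[[0.24,-0.02,0.012],[0.003,0.001,0]],[[0.3,-0.02,0.012],[0.003,0.001,0]],[[0.36,-0.02,0.012],[0.003,0.001,0]],[[0.42,-0.02,0.012],[0.003,0.001,0]],[[0.48,-0.02,0.012],[0.003,0.001,0]],[[0.54,-0.02,0.012],[0.003,0.001,0]]]'; python3 -c "
from h import *
go(-64,36,20.5);save('wrist','w6');save('scene','s6')
barline(get_calibration('wrist'))
im=cv2.imread('pics/s6.png');cv2.imwrite('pics/s6c.png',cv2.resize(im[120:255,180:360],None,fx=4.2,fy=4.2,interpolation=cv2.INTER_CUBIC))"
```

```text
t: 7.58
position: [0.5497, 0.014, 0.0209]
tcp_rot: [0.765, 0.644, -0.001, 0.004]
force: [-1.2, -7.3, 7.8]
finger_gap: 0.747
t 7.58 shift [0.502, -0.015, 0.001] turn [0.0017, 0.0019, 0.0] now chute [-114.2, 34.5, 20.9] F [-1.19 -7.33  7.77] gap 0.747
0 [[147.0, 459.0], [128.0, 368.0], [93.0, 173.0], [84.0, 115.0]] inner [[199.0, 341.0], [193.0, 271.0]]
0.3 [[151.0, 433.0], [134.0, 344.0], [105.0, 164.0], [98.0, 112.0]] inner [[204.0, 333.0], [199.0, 265.0]]
0.36 [[152.0, 428.0], [137.0, 340.0], [109.0, 162.0], [102.0, 111.0]] inner [[206.0, 332.0], [201.0, 264.0]]
0.42 [[154.0, 423.0], [139.0, 336.0], [112.0, 160.0], [106.0, 110.0]] inner [[207.0, 331.0], [202.0, 263.0]]
0.48 [[156.0, 419.0], [142.0, 332.0], [116.0, 159.0], [110.0, 110.0]] inner [[208.0, 330.0], [204.0, 262.0]]
0.54 [[159.0, 414.0], [145.0, 328.0], [121.0, 157.0], [115.0, 109.0]] inner [[210.0, 329.0], [206.0, 261.0]]
0.6 [[161.0, 410.0], [148.0, 324.0], [125.0, 156.0], [119.0, 109.0]] inner [[212.0, 328.0], [208.0, 260.0]]
0.68 [[165.0, 405.0], [153.0, 319.0], [131.0, 154.0], [126.0, 108.0]] inner [[214.0, 326.0], [210.0, 259.0]]
```

View pics/w6.png

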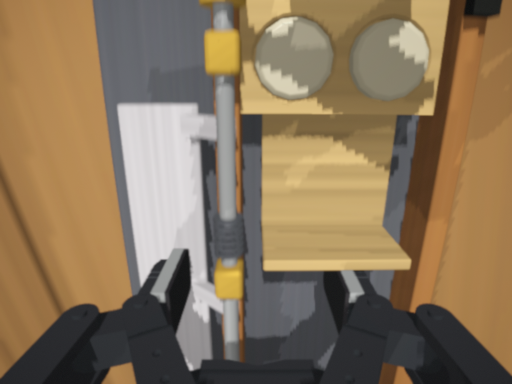

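View pics/s6c.png

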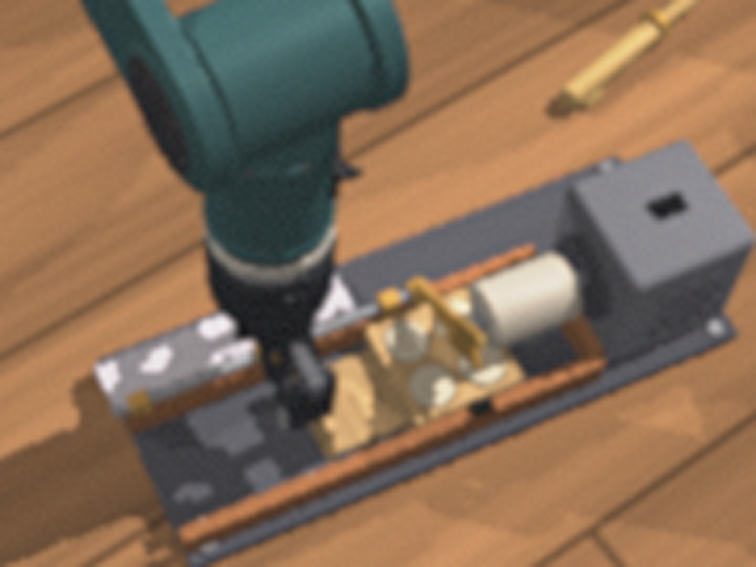

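```bash
python3 -m inch '[[[0.06,0,0.01],[0.001,0.001,0]],[[0.12,-0.01,0.01],[0.001,0.001,0]],[[0.18,-0.015,0.01],[0.001,0.001,0]],[[0.24,-0.015,0.01],[0.001,0.001,0]],[[0.3,-0.015,0.01],[0.001,0.001,0]],[[0.36,-0.015,0.01],[0.001,0.001,0]],[[0.42,-0.015,0.01],[0.001,0.001,0]],[[0.46,-0.015,0.01],[0.001,0.001,0]]]'; python3 -c "
from h import *
go(-64,36,20.5);save('wrist','w7');save('scene','s7')
barline(get_calibration('wrist'))
im=cv2.imread('pics/s7.png');cv2.imwrite('pics/s7c.png',cv2.resize(im[120:255,180:360],None,fx=4.2,fy=4.2,interpolation=cv2.INTER_CUBIC))"
```

```text
t: 8.35
position: [0.5565, 0.0587, 0.0205]
tcp_rot: [0.764, 0.645, -0.001, 0.003]
force: [-0.8, -7.8, 8.3]
finger_gap: 0.753
t 8.35 shift [0.05, -0.005, -0.001] turn [0.0011, 0.0018, 0.0003] now chute [-69.0, 35.5, 20.5] F [-0.76 -7.82  8.32] gap 0.753
0 [[158.0, 507.0], [143.0, 435.0], [113.0, 282.0], [105.0, 237.0]] inner [[206.0, 405.0], [201.0, 348.0]]
0.3 [[161.0, 480.0], [147.0, 408.0], [122.0, 263.0], [116.0, 221.0]] inner [[210.0, 397.0], [206.0, 341.0]]
0.36 [[163.0, 475.0], [149.0, 404.0], [125.0, 260.0], [119.0, 219.0]] inner [[212.0, 395.0], [208.0, 340.0]]
0.42 [[164.0, 471.0], [151.0, 399.0], [128.0, 257.0], [122.0, 216.0]] inner [[213.0, 394.0], [209.0, 338.0]]
0.48 [[166.0, 466.0], [154.0, 394.0], [132.0, 254.0], [126.0, 213.0]] inner [[214.0, 393.0], [211.0, 337.0]]
0.54 [[168.0, 461.0], [156.0, 390.0], [135.0, 251.0], [130.0, 211.0]] inner [[216.0, 391.0], [212.0, 336.0]]
0.6 [[170.0, 457.0], [159.0, 386.0], [139.0, 248.0], [134.0, 209.0]] inner [[217.0, 390.0], [214.0, 335.0]]
0.68 [[174.0, 451.0], [163.0, 381.0], [144.0, 244.0], [139.0, 206.0]] inner [[219.0, 389.0], [216.0, 334.0]]
```

View pics/w7.png

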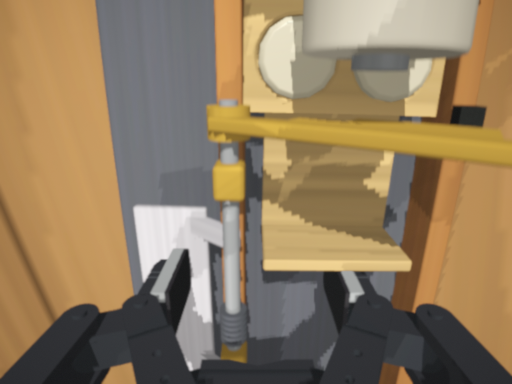

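View pics/s7c.png

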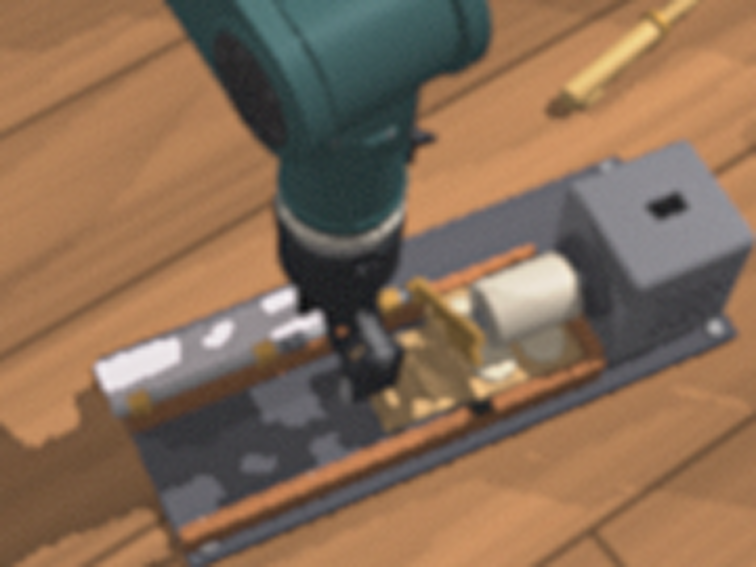

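```bash
python3 -m inch '[[[0.03,0,0.01],[0.001,0.001,0]],[[0.05,-0.005,0.01],[0.001,0.001,0]],[[0.06,-0.005,0.01],[0.001,0.001,0]]]'; python3 -c "
from h import *
go(-64,36,20.5)"; python3 -m inch '[[[0.03,0,0.01],[0.001,0.001,0]],[[0.05,0,0.01],[0.001,0.001,0]],[[0.06,0,0.01],[0.001,0.001,0]]]'; python3 -c "
from h import *
go(-64,36,20.5)"
```

```text
t: 8.7
position: [0.5571, 0.0623, 0.02]
tcp_rot: [0.764, 0.645, -0.002, 0.003]
force: [-1.6, -10.9, 7.9]
finger_gap: 0.749
t 8.7 shift [0.014, -0.006, -0.005] turn [0.0004, 0.0024, 0.0005] now chute [-65.4, 35.4, 20.0] F [ -1.57 -10.91   7.86] gap 0.749
t: 8.95
position: [0.5574, 0.0623, 0.0198]
tcp_rot: [0.765, 0.644, -0.007, 0.004]
force: [-4.0, -17.1, 11.0]
finger_gap: 0.752
t 8.95 shift [0.013, -0.009, -0.008] turn [-0.0008, 0.0051, -0.0001] now chute [-65.3, 35.1, 19.8] F [ -4.   -17.1   10.99] gap 0.752
```

```bash
python3 -m inch '[[[0.05,0,0.008],[0,0.001,0]],[[0.07,0,0.008],[0,0.001,0]],[[0.07,0,0.008],[0,0.001,0]]]'; python3 - <<'E'
from h import *
go(-64,36,20.5)
c=get_calibration('wrist');save('wrist','w8');save('scene','s8')
for q in[(-53,30,50),(-53,-30,50),(7,-39,30),(7,39,30)]: print(q,np.round(proj(c,np.r_[cw(q[0]/1e3,q[1]/1e3),q[2]/1e3])))
E
```

```text
t: 9.2
position: [0.5583, 0.0623, 0.0198]
tcp_rot: [0.766, 0.643, -0.011, 0.008]
force: [-4.6, -17.6, 9.9]
finger_gap: 0.748
t 9.2 shift [0.011, -0.017, -0.007] turn [-0.0006, 0.0083, -0.001] now chute [-65.2, 34.3, 19.8] F [ -4.57 -17.56   9.89] gap 0.748
(-53, 30, 50) [268. 273.]
(-53, -30, 50) [417. 271.]
(7, -39, 30) [441. 113.]
(7, 39, 30) [245. 112.]
```

View pics/w8.png

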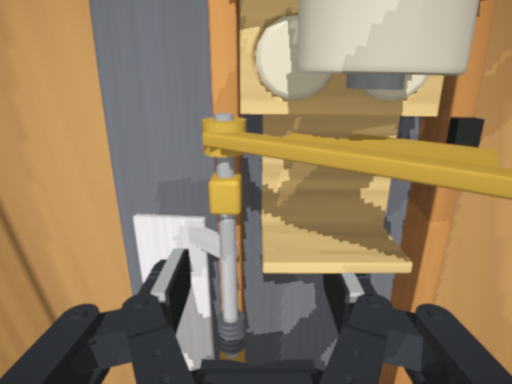

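```bash
python3 -m inch '[[[-0.02,0,0.01],[0,0.004,0]],[[-0.06,-0.005,0.01],[0,0.008,0]],[[-0.1,-0.01,0.01],[0,0.008,0]],[[-0.1,-0.01,0.01],[0,0.008,0]]]'; python3 - <<'E'
from h import *
go(-75,36,20)
c=get_calibration('wrist');save('wrist','w9')
for q in[(-53,30,50),(-53,-30,50),(7,-39,30),(7,39,30)]: print(q,np.round(proj(c,np.r_[cw(q[0]/1e3,q[1]/1e3),q[2]/1e3])))
E
```

```text
t: 9.63
position: [0.556, 0.053, 0.02]
tcp_rot: [0.766, 0.643, 0.001, -0.001]
force: [0.0, 1.5, 6.1]
finger_gap: 0.748
t 9.63 shift [-0.003, -0.01, -0.0] turn [-0.0003, -0.0007, -0.0014] now chute [-74.7, 35.0, 20.0] F [0.03 1.5  6.1 ] gap 0.748
(-53, 30, 50) [270. 249.]
(-53, -30, 50) [423. 247.]
(7, -39, 30) [443.  87.]
(7, 39, 30) [246.  86.]
```

View pics/w9.png

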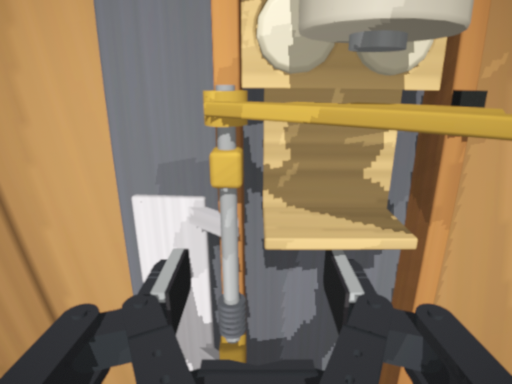

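```bash
python3 -m inch '[[[0,0,-0.02],[0,0,0]],[[0,0,-0.06],[0,0,0]],[[0,0,-0.1],[0,0,0]],[[0,0,-0.14],[0,0,0]],[[0,0,-0.18],[0,0,0]],[[0,0,-0.22],[0,0,0]],[[0,0,-0.3],[0,0,0]],[[0,0,-0.5],[0,0,0]],[[0,0,-0.8],[0,0,0]],[[0,0,-1],[0,0,0]]]'; python3 -m inch '[[[-0.3,0,-0.3],[0,0,0]],[[-0.5,0,-0.7],[0,0,0]],[[-0.5,0,-0.7],[0,0,0]],[[-0.5,0,-0.7],[0,0,0]],[[-0.5,0,-0.7],[0,0,0]]]';python3 - <<'E'
from h import *
go(-75,36,20)
c=get_calibration('wrist');save('wrist','w10');save('scene','s10')
for q in[(-53,30,50),(-53,-30,50),(7,-39,30),(7,39,30)]: print(q,np.round(proj(c,np.r_[cw(q[0]/1e3,q[1]/1e3),q[2]/1e3])))
barline(c)
im=cv2.imread('pics/s10.png');cv2.imwrite('pics/s10c.png',cv2.resize(im[120:255,180:360],None,fx=4.2,fy=4.2,interpolation=cv2.INTER_CUBIC))
E
```

```text
t: 10.52
position: [0.5565, 0.0528, 0.122]
tcp_rot: [0.766, 0.643, 0.001, -0.0]
force: [0.0, -0.2, 0.7]
finger_gap: 0.747
t: 10.93
position: [0.5478, 0.0034, 0.192]
tcp_rot: [0.766, 0.643, 0.001, -0.0]
force: [-1.6, -0.1, -0.4]
finger_gap: 0.75
t 10.93 shift [0.496, -0.018, 1.721] turn [0.0004, -0.0007, -0.0015] now chute [-125.0, 34.6, 192.0] F [-1.61 -0.07 -0.45] gap 0.75
(-53, 30, 50) [262.  97.]
(-53, -30, 50) [333.  97.]
(7, -39, 30) [342.  24.]
(7, 39, 30) [251.  24.]
0 [[199.0, 268.0], [194.0, 207.0], [187.0, 107.0], [186.0, 82.0]] inner [[228.0, 200.0], [226.0, 160.0]]
0.3 [[199.0, 261.0], [195.0, 201.0], [189.0, 105.0], [187.0, 82.0]] inner [[230.0, 199.0], [229.0, 159.0]]
0.36 [[200.0, 259.0], [196.0, 200.0], [189.0, 105.0], [188.0, 82.0]] inner [[230.0, 198.0], [229.0, 159.0]]
0.42 [[201.0, 258.0], [197.0, 199.0], [190.0, 105.0], [189.0, 82.0]] inner [[231.0, 198.0], [230.0, 158.0]]
0.48 [[201.0, 257.0], [198.0, 198.0], [192.0, 105.0], [190.0, 82.0]] inner [[232.0, 198.0], [231.0, 158.0]]
0.54 [[203.0, 255.0], [199.0, 198.0], [193.0, 105.0], [192.0, 82.0]] inner [[233.0, 197.0], [231.0, 158.0]]
0.6 [[204.0, 254.0], [200.0, 197.0], [194.0, 104.0], [193.0, 82.0]] inner [[233.0, 197.0], [232.0, 158.0]]
0.68 [[205.0, 252.0], [202.0, 195.0], [197.0, 104.0], [195.0, 82.0]] inner [[235.0, 197.0], [233.0, 158.0]]
```

View pics/w10.png

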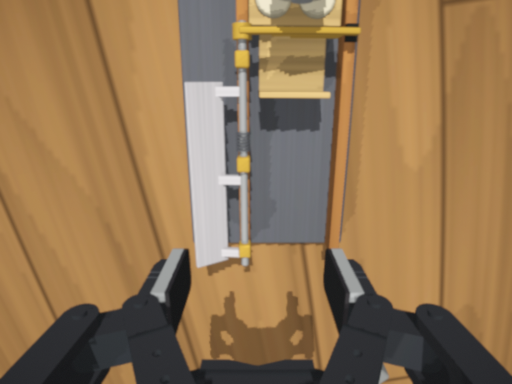

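View pics/s10c.png

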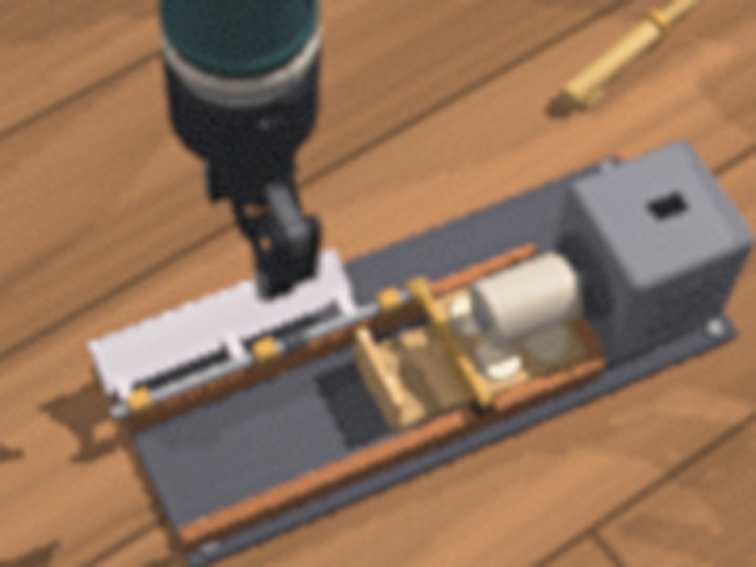

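```bash
python3 -c "
from h import *
go(0,0,100);print(hand_in())"
```

```text
t 11.03 shift [1.245, 0.356, 0.898] turn [-0.001, -0.0006, -0.0012] now chute [-124.5, 35.7, 189.7] F [-0.16 -0.79 -0.26] gap 0.753
the job is handed in; nothing more can be done
None
```

I loaded the tray fully home and the gate dropped shut behind it. I handed the job in at about 11 s of the 38 s allowed; the system gives no verdict.

- **Run:** One finger held the bar down at an estimated joint value of 0.5 to 0.58. The other pushed the tray by its push plate until it stopped moving and the pushing force rose to about 18 N. I backed off 10 mm with the bar still held down, then raised the fingers so the bar came up and the gate closed.
- **Tray:** In the last wrist picture the top edge of the push plate lay within about a pixel (roughly 1 mm) of where it should be when home.
- **Gate:** The bar's corners matched the gate-shut position.
- **Discs:** All visible discs were in their pockets, though the roller hides part of the front ones, so I could not see those fully.
- **Bystanders:** I made no contact with them. The burnisher looks unmoved; I did not re-measure the scoop and block.
- **Robot:** It was clear of everything at hand-in, with force readings at noise level.
- **Disagreement:** The tool sagged 2 to 4 mm sideways and tilted up to about 1.5° while pressing and pushing. I only partly corrected this along the way, and one sideways and one tilt correction had the wrong sign. The gate showed no sign of dropping because of it.

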